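# Start a cold cure of set opals in the bench light-curing unit

### The job

Cure the opal pendants in the light-curing unit: press its lid down until it is fully shut, so that no light gets out, then switch on the mains by pressing in the far half of the large rocker, then press the round start key right in, let it come up and move clear. Opals are cured cold: leave the small heater rocker off, and do not press the square stop key. It is all pressing: do not raise the lid further, and do not lift or shift anything else on the bench.

Things in the scene. Friction and masses are not known exactly. Their poses are not given: they have to be found in the camera images.
- curer: light-curing unit, a fixed white and grey case 260 deep (its x) by 290 wide (its y) mm, 133 high with the lid shut. Origin: on the bench under the case, which runs from x -135 to +125, y -145 to +145. Its -x side is the front, +y its left as seen from the robot. The front 90 mm of the top is the sloping console; behind it an open chamber with the pendants, under the lid
- console (a point): point on the console's surface, midway across, 98 mm in front of the unit's origin, 87 high; x up the slope (18 degrees, rising away from the front, from 75 to 104 mm high), z out of the surface. On its y line, left (+y) to right: large mains rocker (y +112), small heater rocker (+60), flat display, round start key (-60), square stop key (-112)
- lid (a joint): angle in rad of the grey lid with the amber window, hinged along its far edge: 0 fully shut, growing as it opens; it stands ajar at the start between about 0.45 and 0.75. A stiff hinge holds it at any angle; 1 to 4 N downward near the front edge moves it and it stops hard at 0
- lid_press (a point): point on the lid's upper face, 22 mm behind its front edge, midway across, on a flat solid band 45 mm deep; moves with the lid (140.5 mm from the hinge line along the lid, 26 above its underside); z out of the upper face. With the lid shut it is 22.5 mm in front of the unit's origin, 133 above the bench. A small lip sticks out 10 mm ahead of the lid's front edge
- lid_hinge (a point): middle of the lid's hinge line, fixed on the unit, 118 mm behind the origin of the unit and 107 mm above the bench; its y axis is the hinge line
- mains (a joint): angle in rad of the large black mains rocker, 32 mm long up the slope by 22 wide, pivoted crosswise at its middle: 0 off (the half near the robot is in, the far half stands proud), 0.30 on (far half pressed in). Stiff, stays where it is left; about 3 N on the far half moves it
- mains_far (a point): on the face of the far half of the mains rocker, 10 mm from its pivot (and so moves with it). Off, it is 8.5 mm above the console; on, 5.5 mm above the console. Frame: that of the console (x up the slope, z out of the console) while off, turning with the rocker
- heater (a joint): angle in rad of the small black heater rocker, 20 mm long by 13 wide, made and moving like the mains rocker: 0 off, 0.30 on. Must stay off
- heater_far (a point): on the face of the far half of the heater rocker, 6 mm from its pivot
- start_key (a joint): travel in m of the round white start key, 30 mm across, along the console's normal: 0 up, 0.005 fully in; sprung, 1.4 N to start and 5 N fully in, comes up by itself
- start_key_top (a point): middle of the upper face of the round start key, 9 mm above the console when up, 4 mm when fully in; x up the slope, z out of the console
- stop_key (a joint): travel in m of the square white stop key, 22 mm each side, sprung like the start key: 0 up, 0.005 fully in. Must not be pressed
- stop_key_top (a point): middle of the upper face of the square stop key, 9 mm above the console
- tin: small open aluminium tin with loose stones, 75 x 55 x 20 mm high, in front of the unit; origin under its middle. Loose bystander
- tweezers: dark steel tweezers lying flat, about 165 mm long (along its x), 6 mm high, in front of the unit to the left; origin under its middle. Loose bystander
- pliers: small pliers with black handles lying flat, 140 mm long (along its x), 50 wide, 12 mm high, in front of the unit to the right; origin under its middle. Loose bystander
- jar: small glass jar with a brass cap, 48 mm across, 55 high, beside the unit; origin under its middle. Loose bystander
- spool: green thread spool standing on end, 42 mm across, 54 high, beside the unit; origin under its middle. Loose bystander
- ring_cone: upright wooden ring cone on a round foot, 60 mm across, 98 high, beside the unit; origin under its middle. Loose bystander
- graver_cup: white cup with gravers and files standing in it, 66 mm across, 140 high with the tools, beside the unit; origin under its middle. Loose bystander

How it is judged:
By the outcome, as a careful person would: the job done as asked, in the order asked, and still so for the second after the job is handed in, with the robot touching nothing.
It also fails if it takes over 48 s, if anything falls off the work surface, if the arm or the gripper's body presses on something with over 40 N, if the wrist force passes 120 N, or if a joint passes its speed limit or range.

### The arm

A 6-joint arm with a two-finger parallel gripper is mounted at the origin on the work surface. World frame = base frame: x ahead of the robot, y to its left, z up, the work surface at z = 0. Lengths are in mm, angles in rad, forces in N, time in s.
With the tool pointing down it reaches from about 275 to 1000 mm from the base axis. Payload 8.4 kg.
Tool frame: the origin (TCP) lies midway between the tips of the shut fingers; the grasp point (between the pads) lies grip_depth behind it (grip_depth is the distance from the TCP to the grasp point, in mm); z points along the fingers, y is the line along which they close (so a half turn about z gives the same grasp; the last joint's range is limited). The gripper opens to 85 mm and grips with 20 to 120 N. Pads are 22 mm wide; open, the fingers measure 114 mm over their backs; the gripper's body (76 mm by 85 mm) begins 54 mm behind the grasp point. The pads swing forward as they close: fully open they stand 13 mm farther back than shut.
Start: joints at [1.236, 0.353, 1.633, -0, 1.155, -0.002], TCP at [204.18, 590.71, 231.281] pointing down, gripper open.
Joint ranges: [-2.63, 2.63], [-0.92, 2.1], [0.06, 2.66], [-1.3, 4.44], [0, 2.69], [-3.02, 3.02]. Speed limits (rad/s): [2.22, 2.22, 2.79, 3.14, 3.14, 3.14].

### API

Orientations are given as [roll, pitch, yaw] about the fixed x, y, z axes, in that order (R = Rz(yaw) Ry(pitch) Rx(roll)).
In Python, from rig import * gives the robot as it stands.
- The arm moves only by the shell command python3 -m creep 'ROWS' [FORCE]. ROWS is JSON, a list of rows, each an object of numbers: "x", "y", "z": the shift along the tool's x, y, z in mm; "rx", "ry", "rz": the turn, a rotation vector about the tool's x, y, z in rad; "hand": the finger opening in mm, from 0 to 85.4. A call has 1 to 20 rows; each row shifts and turns the commanded pose from where the row before left it, along the tool's axes as they then stand; what a row does not reach is not made up. A row lasts 1/8 s, in which the tool goes at most 62.5 mm and 10.7 degrees, less where a joint would pass 70% of its speed; a pose out of reach is approached as far as the arm can. A call with a gripper value outside its range is refused whole. The fingers move at their own pace and stop on an object; FORCE is the grip in N (left out, the last holds). Time passes only in rows, so rows that do not move let the fingers close. It gives the time, the measured TCP pose, the force, the opening and the grip force at its end, in the units of the state.
- sense(): the state, without advancing time (a new reading comes with each control period).
- grab_frame(name): name is "side" or "top" or "wrist"; returns the picture (480x640x3 uint8, red, green, blue); there is no depth.
- get_calibration(name): a dict with "K" (3x3 intrinsics, pixels), "R" (3x3) and "t" (3): a world point X has camera coordinates R X + t. Camera axes: x right, y down, z forward; pixel columns grow to the right and rows downward; lengths in mm; the calibration is good to about 2 mm. A picture is of the moment at which its call begins: read the wrist's pose just before it. get_calibration takes no time and is no camera call; for the wrist camera it gives the pose at the moment of the call.
- sign_off(): hands the job in; it is judged then, once.
The state is a dict: "clock": time; "qpos": joint angles; "qvel": joint speeds; "joint_efforts": joint torques, N m; "eef_pos": TCP position; "tcp_rot": TCP orientation; "contact_force": force on the tool from outside, world axes, zero at the start; "wrist_torque": the same for the moment, N m; "opening": opening from 0.0 (shut) to 1.0 (fully open); "grasp_force": force on a finger pad.
Only numpy, scipy, OpenCV 4.12 (cv2) and the standard library are available. Lean on these libraries where they do the work, as an engineer would, in place of code of your own. Each camera call takes 0.05 s, during which the arm holds its last target. There are 200 camera calls.

## Working session

There is one attempt and no reset: what is moved stays moved. The work goes in short steps, Python scripts to look and compute and a shell command to move; the robot and the scene stay as the last step left them, time stands still between calls to the robot, and variables do not carry over. Pictures are saved under pics/ and viewed, at most 10 in all, crops included, and the job is handed in when it is done.

```bash
mkdir -p pics; python3 - <<'E'
from rig import *
import cv2
s=sense();print(s['clock'],s['eef_pos'],s['tcp_rot'],s['opening'])
for n in('side','top'):
    cv2.imwrite(f'pics/{n}0.png',grab_frame(n)[...,::-1]);c=get_calibration(n);print(n,c)
E
```

```text
0.0 [204.03217055 590.22764575 230.53361357] [-3.14014258e+00 -1.67646163e-05  2.80877064e+00] 1.0010023727103727
side {'K': array([[515.52116786,   0.        , 316.12546257],
       [  0.        , 515.52116786, 232.94164231],
       [  0.        ,   0.        ,   1.        ]]), 'R': array([[-0.99394082, -0.10879303, -0.0156757 ],
       [-0.07461005,  0.77250556, -0.63060962],
       [ 0.08071549, -0.62561908, -0.77594186]]), 't': array([ 591.35136928,   72.34066221, 1236.1383563 ])}
top {'K': array([[470.30813702,   0.        , 320.25218061],
       [  0.        , 470.30813702, 240.61900912],
       [  0.        ,   0.        ,   1.        ]]), 'R': array([[ 0.01280267, -0.99973025, -0.01937837],
       [-0.99594258, -0.01102295, -0.08931332],
       [ 0.08907562,  0.0204432 , -0.99581505]]), 't': array([ 53.22419744, 566.60629802, 960.31309962])}
```

View pics/side0.png

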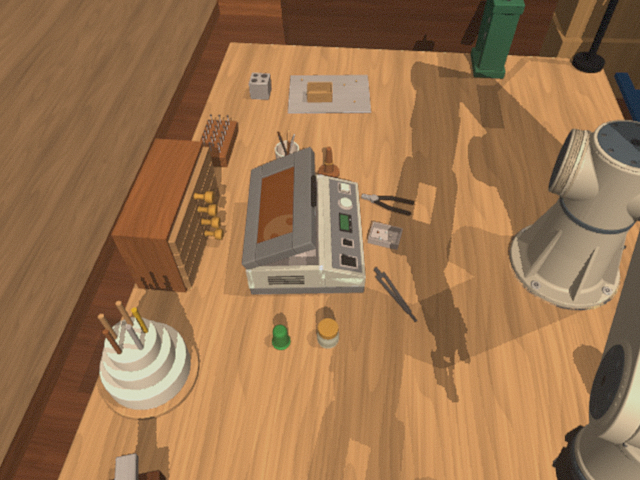

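View pics/top0.png

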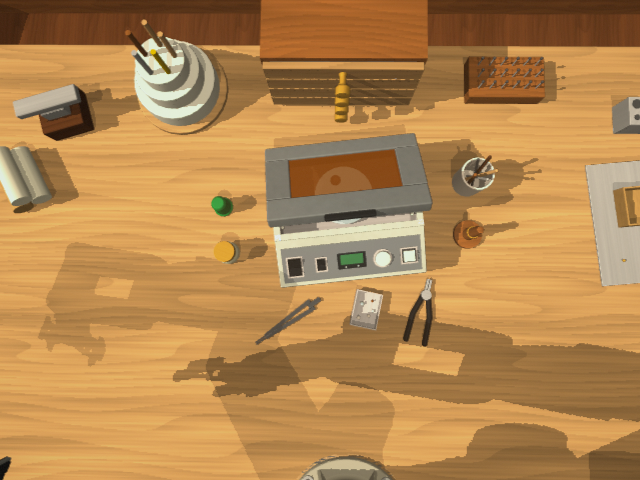

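The side view shows mains about (348,261), start (345,203), stop (344,187). The top view shows mains (294,267), heater (321,265), start (382,258), stop (409,256), with the lid's front corners at (268,222) and (431,208).

```bash
cat > h.py <<'E'
from rig import *
import numpy as np, cv2
def ray(c,p):
    d=c['R'].T@np.linalg.inv(c['K'])@[p[0],p[1],1.]; return -c['R'].T@c['t'],d
def plane(c,p,z):
    o,d=ray(c,p); return o+d*(z-o[2])/d[2]
def tri(ps):
    A=np.zeros((3,3));b=np.zeros(3)
    for c,p in ps:
        o,d=ray(c,p);d=d/np.linalg.norm(d);M=np.eye(3)-np.outer(d,d);A+=M;b+=M@o
    return np.linalg.solve(A,b)
E
python3 - <<'E'
from h import *
T=get_calibration('top');S=get_calibration('side')
tp=[(294,267),(321,265),(382,258),(409,256)];sp=[(348,261),(348,242),(345,203),(344,187)]
zs=[94,93,95.6,95.6]
P=np.array([plane(T,p,z) for p,z in zip(tp,zs)])
for p,q,z,u in zip(tp,sp,zs,P): print(u.round(1),plane(S,q,z).round(1),tri([(T,p),(S,q)]).round(1))
ys=np.array([112,60,-60,-112])
k=np.polyfit(ys,P,1);print('center',k[1],'dir',k[0],'yaw',np.arctan2(-k[0][0],k[0][1]))
for n,p,q in [('lidL',(268,222),(314,258)),('lidR',(431,208),(312,150))]: print(n,tri([(T,p),(S,q)]).round(1))
E
```

```text
[507.8 109.   94. ] [510.6 112.3  94. ] [509.3 109.3  89.7]
[512.3  56.5  93. ] [514.4  58.5  93. ] [513.4  56.6  90.4]
[527.2 -61.5  95.6] [529.8 -57.7  95.6] [528.8 -62.   90.8]
[ 531.7 -113.6   95.6] [ 536.2 -110.9   95.6] [ 534.2 -114.3   91.9]
center [519.76885312  -2.39347901  94.55      ] dir [-0.1106173   0.99132767 -0.01038157] yaw 0.11112530935408554
lidL [584.  153.8 152.8]
lidR [ 614.2 -137.4  186. ]
```

```bash
python3 -m creep '[{"x":-42,"y":-29.3,"z":-4,"hand":0},{"x":-42,"y":-29.3,"z":-4},{"x":-42,"y":-29.3,"z":-4},{"x":-42,"y":-29.3,"z":-4},{"x":-42,"y":-29.3,"z":-4},{"x":-42,"y":-29.3,"z":-4},{"x":-42,"y":-29.3,"z":-4},{"x":-42,"y":-29.3,"z":-4},{"x":-42,"y":-29.3,"z":-4},{"x":-42,"y":-29.3,"z":-4},{"x":-42,"y":-29.3,"z":-4},{"x":-42,"y":-29.3,"z":-4},{"x":-42,"y":-29.3},{"x":-42,"y":-29.3},{"rz":0.18},{"rz":0.18},{"rz":0.18},{"rz":0.18},{"rz":0.18},{"rz":0.18}]'
python3 - <<'E'
from h import *
s=sense();print(s['clock'],s['eef_pos'],s['tcp_rot'],s['opening'],s['qpos'],s['contact_force'])
cv2.imwrite('pics/w1.png',grab_frame('wrist')[...,::-1]);cv2.imwrite('pics/s1.png',grab_frame('side')[80:400,150:560,::-1])
E
```

```text
0.1 [204.05295566 590.31963154 230.67250031] [-3.14040408e+00 -3.02946479e-06  2.80880836e+00] 0.9967297626372391 [ 1.23558680e+00  3.53545563e-01  1.63402488e+00  1.60541069e-07
  1.15521079e+00 -2.42530102e-03] [ 0.300812    0.12943461 -0.81724886]schema error: expected keys x, y, z, rx, ry, rz, hand
```

View pics/w1.png

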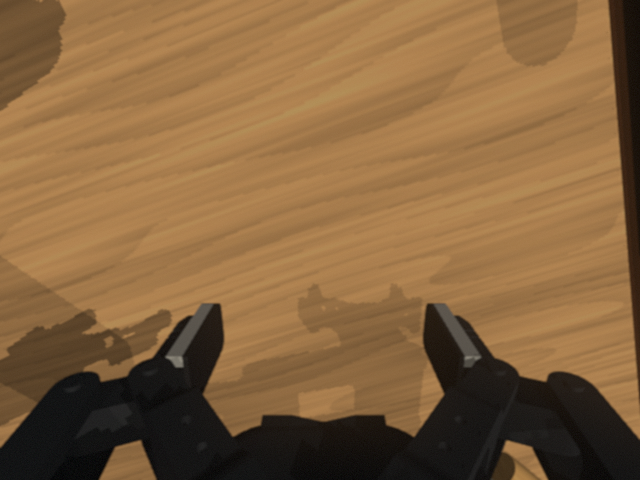

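View pics/s1.png

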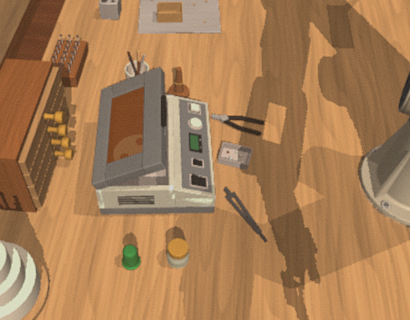

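The move was refused because every row needs all seven keys, so nothing has moved. The wrist view shows thin fingertips at (200,335) and (450,335).

```bash
python3 -m creep '[{"x":-42,"y":-29.3,"z":-4,"rx":0,"ry":0,"rz":0,"hand":0},{"x":-42,"y":-29.3,"z":-4,"rx":0,"ry":0,"rz":0,"hand":0},{"x":-42,"y":-29.3,"z":-4,"rx":0,"ry":0,"rz":0,"hand":0},{"x":-42,"y":-29.3,"z":-4,"rx":0,"ry":0,"rz":0,"hand":0},{"x":-42,"y":-29.3,"z":-4,"rx":0,"ry":0,"rz":0,"hand":0},{"x":-42,"y":-29.3,"z":-4,"rx":0,"ry":0,"rz":0,"hand":0},{"x":-42,"y":-29.3,"z":-4,"rx":0,"ry":0,"rz":0,"hand":0},{"x":-42,"y":-29.3,"z":-4,"rx":0,"ry":0,"rz":0,"hand":0},{"x":-42,"y":-29.3,"z":-4,"rx":0,"ry":0,"rz":0,"hand":0},{"x":-42,"y":-29.3,"z":-4,"rx":0,"ry":0,"rz":0,"hand":0},{"x":-42,"y":-29.3,"z":-4,"rx":0,"ry":0,"rz":0,"hand":0},{"x":-42,"y":-29.3,"z":-4,"rx":0,"ry":0,"rz":0,"hand":0},{"x":-42,"y":-29.3,"z":0,"rx":0,"ry":0,"rz":0,"hand":0},{"x":-42,"y":-29.3,"z":0,"rx":0,"ry":0,"rz":0,"hand":0},{"x":0,"y":0,"z":0,"rx":0,"ry":0,"rz":0.18,"hand":0},{"x":0,"y":0,"z":0,"rx":0,"ry":0,"rz":0.18,"hand":0},{"x":0,"y":0,"z":0,"rx":0,"ry":0,"rz":0.18,"hand":0},{"x":0,"y":0,"z":0,"rx":0,"ry":0,"rz":0.18,"hand":0},{"x":0,"y":0,"z":0,"rx":0,"ry":0,"rz":0.18,"hand":0},{"x":0,"y":0,"z":0,"rx":0,"ry":0,"rz":0.18,"hand":0}]'
python3 - <<'E'
from h import *
s=sense();print(s['clock'],s['eef_pos'],s['tcp_rot'],s['opening'],s['qpos'],s['contact_force'])
cv2.imwrite('pics/w2.png',grab_frame('wrist')[...,::-1]);cv2.imwrite('pics/s2.png',cv2.resize(grab_frame('side')[80:320,200:500,::-1],(750,600)))
E
```

```text
clock: 2.7
eef_pos: [625.8, 10.9, 279.1]
tcp_rot: [-3.141, -0.0, 1.723]
contact_force: [-0.4, -0.4, -0.2]
opening: -0.0
grasp_force: 0.0
2.7 [625.76144154  10.92677846 279.05400941] [-3.14117017e+00 -3.10623490e-05  1.72289541e+00] -0.00018562535883770963 [ 1.50778311e-02  3.14732816e-01  1.57921560e+00 -2.84036484e-05
  1.24806700e+00 -1.37012242e-01] [-0.36220028 -0.36484336 -0.2311236 ]
```

View pics/w2.png

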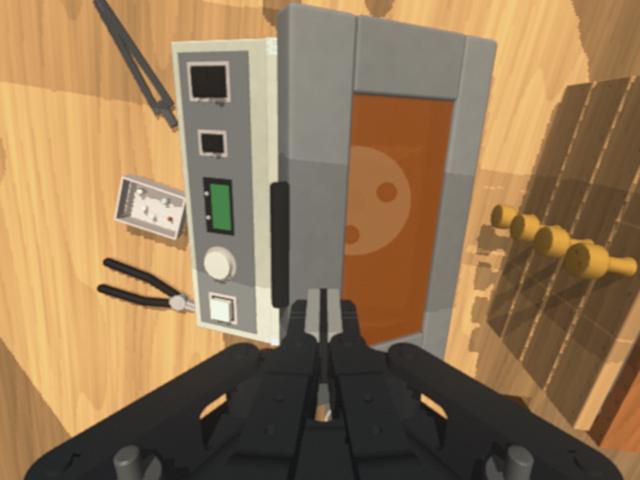

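View pics/s2.png

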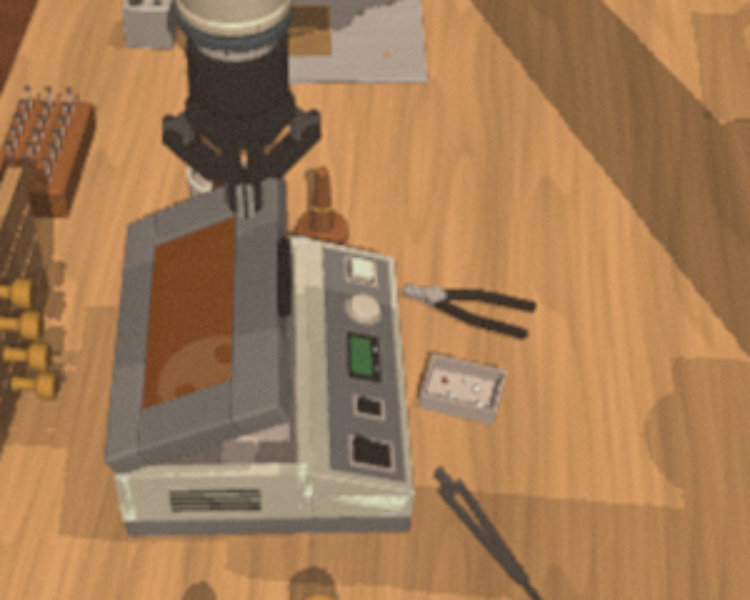

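The wrist view shows mains (210,82), heater (212,143), start (219,264) and stop (222,310). The lid's band runs from column 290 to 350, and the fingertips at about (322,300) are over it.

```bash
python3 - <<'E'
from h import *
W=get_calibration('wrist')
P=np.array([plane(W,p,z) for p,z in zip([(210,82),(212,143),(219,264),(222,310)],[94,93,95.6,95.6])]);print(P.round(1))
k=np.polyfit([112,60,-60,-112],P,1);print(k.round(4),np.arctan2(-k[0][0],k[0][1]))
yaw=np.arctan2(-k[0][0],k[0][1]);u=np.array([np.cos(yaw),np.sin(yaw)])
hinge=k[1][:2]+u*218;print('hinge',hinge)
T=get_calibration('top')
for n,p,q in [('L',(268,222),(287,8)),]: 
    X=tri([(T,p),(W,q)]);print(n,X.round(1),(X[:2]-hinge)@u)
# front upper edge near middle, wrist (289,175): intersect with circle
o,d=ray(W,(289,175))
for a in np.arange(.4,.8,.05):
    r=-(162.5*np.cos(a)-26*np.sin(a));z=107+162.5*np.sin(a)+26*np.cos(a)
    X=o+d*(z-o[2])/d[2];print(a.round(2),round(r),round(z),((X[:2]-hinge)@u).round(1))
E
```

```text
[[ 513.1  107.5   94. ]
 [ 517.3   56.6   93. ]
 [ 531.7  -60.5   95.6]
 [ 538.1 -112.7   95.6]]
[[-1.134000e-01  9.814000e-01 -1.040000e-02]
 [ 5.250539e+02 -2.288300e+00  9.455000e+01]] 0.11506143548061767
hinge [741.6124201   22.73978206]
L [583.7 149.5 185.6] -142.32535737473322
0.4 -140 194 -139.4
0.45 -135 201 -138.8
0.5 -130 208 -138.2
0.55 -125 214 -137.6
0.6 -119 220 -137.0
0.65 -114 226 -136.5
0.7 -108 232 -136.0
0.75 -101 237 -135.5
```

```bash
python3 -m creep '[{"x":0,"y":0,"z":40,"rx":0,"ry":0,"rz":0.039,"hand":0},{"x":0,"y":-1,"z":38,"rx":0,"ry":0,"rz":0,"hand":0},{"x":0,"y":0,"z":5,"rx":0,"ry":0,"rz":0,"hand":0},{"x":0,"y":0,"z":5,"rx":0,"ry":0,"rz":0,"hand":0},{"x":0,"y":-3.8,"z":6.2,"rx":0,"ry":0,"rz":0,"hand":0},{"x":0,"y":-3.8,"z":6.2,"rx":0,"ry":0,"rz":0,"hand":0}]'
python3 -m creep '[{"x":0,"y":-3.8,"z":6.2,"rx":0,"ry":0,"rz":0,"hand":0},{"x":0,"y":-2.8,"z":6.6,"rx":0,"ry":0,"rz":0,"hand":0},{"x":0,"y":-2.8,"z":6.6,"rx":0,"ry":0,"rz":0,"hand":0},{"x":0,"y":-2.8,"z":6.6,"rx":0,"ry":0,"rz":0,"hand":0}]'
```

```text
clock: 3.55
eef_pos: [618.0, 9.9, 179.8]
tcp_rot: [3.139, 0.0, 1.69]
contact_force: [2.2, 0.2, 0.9]
opening: 0.0
grasp_force: 0.9
clock: 4.05
eef_pos: [605.2, 8.4, 152.4]
tcp_rot: [3.141, -0.0, 1.69]
contact_force: [1.6, -0.3, 1.1]
opening: -0.001
grasp_force: 0.8
```

```bash
python3 -m creep '[{"x":0,"y":-1.8,"z":5,"rx":0,"ry":0,"rz":0,"hand":0},{"x":0,"y":-1.8,"z":5,"rx":0,"ry":0,"rz":0,"hand":0},{"x":0,"y":-1.8,"z":5,"rx":0,"ry":0,"rz":0,"hand":0},{"x":0,"y":0,"z":2,"rx":0,"ry":0,"rz":0,"hand":0},{"x":0,"y":0,"z":0,"rx":0,"ry":0,"rz":0,"hand":0}]'
python3 -m creep '[{"x":0,"y":0,"z":2,"rx":0,"ry":0,"rz":0,"hand":0},{"x":0,"y":0,"z":0,"rx":0,"ry":0,"rz":0,"hand":0}]'
```

```text
clock: 4.68
eef_pos: [599.4, 7.8, 135.5]
tcp_rot: [-3.141, -0.0, 1.69]
contact_force: [-0.1, 0.5, 0.6]
opening: 0.006
grasp_force: 0.0
clock: 4.92
eef_pos: [599.8, 7.8, 133.7]
tcp_rot: [-3.141, 0.0, 1.69]
contact_force: [1.1, -0.8, -0.7]
opening: 0.002
grasp_force: 0.0
```

```bash
python3 -m creep '[{"x":0,"y":0,"z":1,"rx":0,"ry":0,"rz":0,"hand":0},{"x":0,"y":0,"z":1,"rx":0,"ry":0,"rz":0,"hand":0},{"x":0,"y":0,"z":0,"rx":0,"ry":0,"rz":0,"hand":0}]'
python3 - <<'E'
from h import *
cv2.imwrite('pics/w3.png',grab_frame('wrist')[...,::-1])
E
```

```text
clock: 5.3
eef_pos: [599.9, 7.8, 133.0]
tcp_rot: [3.141, 0.0, 1.69]
contact_force: [-4.7, -0.2, 11.5]
opening: 0.0
grasp_force: 5.9
```

View pics/w3.png

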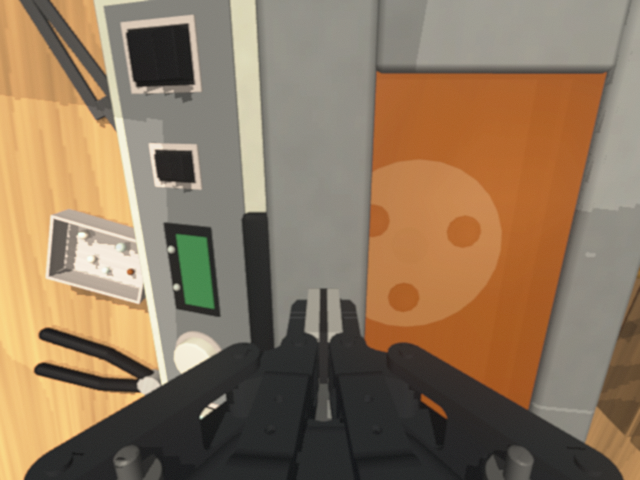

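The lid stopped hard at z = 133 with 11.5 N, so it is shut. The wrist view shows mains at (160,54), heater (175,166) and start (197,353).

```bash
python3 -m creep '[{"x":0,"y":0,"z":1,"rx":0,"ry":0,"rz":0,"hand":0},{"x":0,"y":0,"z":0,"rx":0,"ry":0,"rz":0,"hand":0},{"x":0,"y":0,"z":-12,"rx":0,"ry":0,"rz":0,"hand":0},{"x":0,"y":0,"z":-15,"rx":0,"ry":0,"rz":0,"hand":0},{"x":0,"y":0,"z":0,"rx":0,"ry":0,"rz":0,"hand":0}]'
python3 - <<'E'
from h import *
W=get_calibration('wrist');g=grab_frame('wrist')
cv2.imwrite('pics/w4.png',g[...,::-1])
s=sense();e=np.array(s['eef_pos']);p=W['K']@(W['R']@e+W['t']);print('tcp px',p[:2]/p[2])
b=(g.max(2)<45).astype(np.uint8);b[:,260:]=0
n,_,st,c=cv2.connectedComponentsWithStats(b)
print([(st[i].tolist(),c[i].round(1).tolist()) for i in range(1,n) if st[i,4]>300])
w=(g.min(2)>185).astype(np.uint8);w[:,260:]=0
n,_,st,c=cv2.connectedComponentsWithStats(w)
print([(st[i].tolist(),c[i].round(1).tolist()) for i in range(1,n) if st[i,4]>200])
E
```

```text
clock: 5.98
eef_pos: [601.0, 7.8, 159.4]
tcp_rot: [3.139, 0.0, 1.69]
contact_force: [0.3, 0.1, 0.3]
opening: -0.004
grasp_force: 0.0
tcp px [319.76841333 304.92300491]
[([151, 39, 56, 51, 2492], [179.2, 64.2]), ([174, 148, 33, 26, 647], [190.9, 161.0]), ([252, 204, 8, 111, 421], [256.9, 246.0]), ([181, 213, 47, 81, 444], [206.9, 235.0]), ([60, 314, 102, 42, 364], [101.8, 329.5]), ([55, 347, 93, 24, 321], [92.7, 357.6]), ([26, 385, 234, 95, 9875], [167.9, 449.2])]
[([120, 0, 73, 79, 944], [145.5, 16.0]), ([206, 0, 45, 10, 243], [226.9, 3.7]), ([67, 83, 115, 292, 4241], [136.0, 241.3]), ([188, 315, 35, 41, 1104], [205.6, 335.0]), ([150, 359, 20, 17, 240], [159.6, 367.4])]
```

View pics/w4.png

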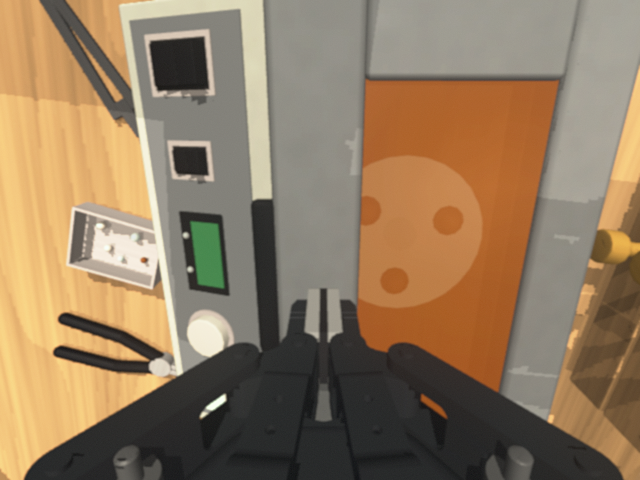

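The wrist view shows mains (179,64), heater (190,161) and the start key top (209,333). The lid lies flat.

```bash
python3 - <<'E'
from h import *
W=get_calibration('wrist');s=sense();e=np.array(s['eef_pos'])
P=np.array([plane(W,p,z) for p,z in zip([(179,64),(190,161),(208.5,333)],[95,94,95.6])]);print(P.round(1))
k=np.polyfit([112,60,-60],P,1);d=k[0][:2];print('yaw',np.arctan2(-d[0],d[1]),'c',k[1])
T=get_calibration('top');S=get_calibration('side')
g=grab_frame('top')
w=(g.min(2)>190).astype(np.uint8);w[:240]=0;w[280:]=0;w[:,:370]=0;w[:,425:]=0
b=(g.max(2)<50).astype(np.uint8);b[:250]=0;b[285:]=0;b[:,:280]=0;b[:,330:]=0
for m in(w,b):
    n,_,st,c=cv2.connectedComponentsWithStats(m);
    for i in range(1,n):
        if st[i,4]>30: print(st[i],c[i].round(1),plane(T,c[i],95).round(1))
R=cv2.Rodrigues(np.zeros(3))[0]
from scipy.spatial.transform import Rotation as Ro
R=Ro.from_euler('xyz',s['tcp_rot']).as_matrix();print(R.round(3))
E
```

```text
[[512.2 107.8  95. ]
 [517.7  57.1  94. ]
 [530.7 -57.2  95.6]]
yaw 0.11172590382300632 c [5.24195702e+02 1.52872692e-01 9.50611378e+01]
[288 260   7  16  78] [291.1 266.4] [508.9 114.5  95. ]
[320 260   5  10  49] [322.  264.6] [513.1  54.7  95. ]
[[-0.119  0.993  0.001]
 [ 0.993  0.119  0.   ]
 [-0.     0.001 -1.   ]]
```

```bash
python3 -m creep '[{"x":28.2,"y":-16.8,"z":0,"rx":0,"ry":0,"rz":0,"hand":0},{"x":28.2,"y":-16.8,"z":0,"rx":0,"ry":0,"rz":0,"hand":0},{"x":28.2,"y":-16.8,"z":0,"rx":0,"ry":0,"rz":0,"hand":0},{"x":28.2,"y":-16.8,"z":0,"rx":0,"ry":0,"rz":0,"hand":0},{"x":0,"y":0,"z":25,"rx":0,"ry":0,"rz":0,"hand":0},{"x":0,"y":0,"z":25,"rx":0,"ry":0,"rz":0,"hand":0},{"x":0,"y":0,"z":0,"rx":0,"ry":0,"rz":0,"hand":0}]'
python3 - <<'E'
from h import *
g=grab_frame('wrist');t=grab_frame('top')[200:300,250:450]
g=cv2.resize(g,(533,400));t=cv2.resize(t,(533,200))
cv2.imwrite('pics/w5.png',np.vstack([g,cv2.resize(t,(533,200))])[...,::-1])
E
```

```text
clock: 6.95
eef_pos: [518.0, 111.6, 106.0]
tcp_rot: [-3.137, 0.0, 1.69]
contact_force: [-0.8, -0.4, 0.4]
opening: 0.002
grasp_force: 0.0
```

View pics/w5.png

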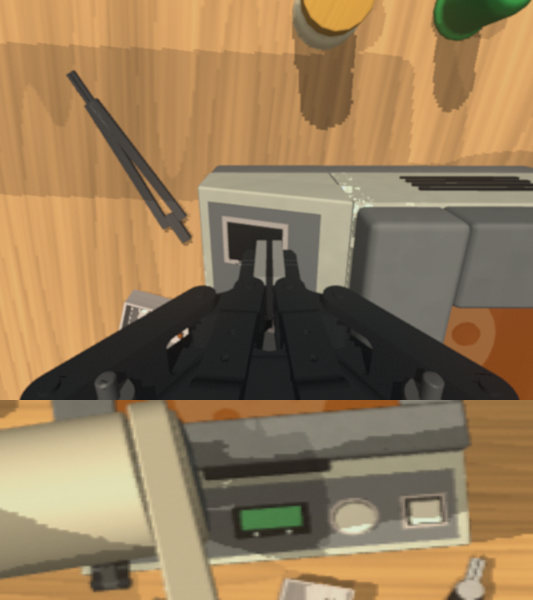

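The rocker spans scaled columns 228–285 and the fingertips 250–285, so they sit about 6.5 mm up-slope of the pivot. I'll move 2 mm farther and press.

```bash
python3 -m creep '[{"x":0,"y":2,"z":5,"rx":0,"ry":0,"rz":0,"hand":0},{"x":0,"y":0,"z":2,"rx":0,"ry":0,"rz":0,"hand":0},{"x":0,"y":0,"z":0,"rx":0,"ry":0,"rz":0,"hand":0}]'
python3 -m creep '[{"x":0,"y":0,"z":1,"rx":0,"ry":0,"rz":0,"hand":0},{"x":0,"y":0,"z":1,"rx":0,"ry":0,"rz":0,"hand":0},{"x":0,"y":0,"z":0,"rx":0,"ry":0,"rz":0,"hand":0}]'
python3 -m creep '[{"x":0,"y":0,"z":1,"rx":0,"ry":0,"rz":0,"hand":0},{"x":0,"y":0,"z":0,"rx":0,"ry":0,"rz":0,"hand":0}]'
```

```text
clock: 7.42
eef_pos: [522.3, 112.1, 101.3]
tcp_rot: [3.14, -0.0, 1.69]
contact_force: [-0.0, -0.1, 0.7]
opening: 0.002
grasp_force: 0.4
clock: 7.8
eef_pos: [522.4, 112.2, 99.2]
tcp_rot: [3.14, -0.0, 1.69]
contact_force: [3.1, -0.1, 2.8]
opening: -0.0
grasp_force: 1.8
clock: 8.05
eef_pos: [522.1, 112.2, 98.0]
tcp_rot: [3.141, -0.0, 1.69]
contact_force: [3.5, 0.6, 3.1]
opening: 0.001
grasp_force: 3.1
```

```bash
python3 -m creep '[{"x":0,"y":0,"z":1,"rx":0,"ry":0,"rz":0,"hand":0},{"x":0,"y":0,"z":1,"rx":0,"ry":0,"rz":0,"hand":0},{"x":0,"y":0,"z":0,"rx":0,"ry":0,"rz":0,"hand":0}]'
python3 -m creep '[{"x":0,"y":0,"z":1,"rx":0,"ry":0,"rz":0,"hand":0},{"x":0,"y":0,"z":0,"rx":0,"ry":0,"rz":0,"hand":0}]'
```

```text
clock: 8.43
eef_pos: [522.6, 112.3, 96.7]
tcp_rot: [3.14, -0.0, 1.69]
contact_force: [3.0, 0.5, 12.0]
opening: 0.002
grasp_force: 6.4
clock: 8.68
eef_pos: [522.7, 112.3, 96.4]
tcp_rot: [3.14, -0.0, 1.69]
contact_force: [-0.1, -0.3, 20.7]
opening: -0.002
grasp_force: 10.8
```

Contact stopped about 1 mm early, possibly on the bezel beyond the rocker. I'll press again 4.5 mm nearer to be sure.

```bash
python3 -m creep '[{"x":0,"y":0,"z":-8,"rx":0,"ry":0,"rz":0,"hand":0},{"x":0,"y":-4.5,"z":0,"rx":0,"ry":0,"rz":0,"hand":0},{"x":0,"y":0,"z":0,"rx":0,"ry":0,"rz":0,"hand":0}]'
python3 -m creep '[{"x":0,"y":0,"z":3,"rx":0,"ry":0,"rz":0,"hand":0},{"x":0,"y":0,"z":2.5,"rx":0,"ry":0,"rz":0,"hand":0},{"x":0,"y":0,"z":0,"rx":0,"ry":0,"rz":0,"hand":0}]'
python3 -m creep '[{"x":0,"y":0,"z":1,"rx":0,"ry":0,"rz":0,"hand":0},{"x":0,"y":0,"z":0,"rx":0,"ry":0,"rz":0,"hand":0}]'
python3 -m creep '[{"x":0,"y":0,"z":1,"rx":0,"ry":0,"rz":0,"hand":0},{"x":0,"y":0,"z":0,"rx":0,"ry":0,"rz":0,"hand":0}]'
```

```text
clock: 9.05
eef_pos: [515.7, 111.3, 102.1]
tcp_rot: [-3.139, 0.0, 1.69]
contact_force: [-0.2, 0.1, 0.3]
opening: 0.002
grasp_force: 0.0
clock: 9.43
eef_pos: [517.1, 111.5, 97.1]
tcp_rot: [-3.141, 0.0, 1.69]
contact_force: [-1.3, -0.7, 1.7]
opening: 0.003
grasp_force: 0.7
clock: 9.68
eef_pos: [517.2, 111.5, 96.8]
tcp_rot: [-3.141, 0.0, 1.69]
contact_force: [-3.9, -0.2, 8.4]
opening: 0.004
grasp_force: 4.1
clock: 9.93
eef_pos: [517.3, 111.5, 96.5]
tcp_rot: [3.142, -0.0, 1.69]
contact_force: [-5.9, -0.8, 16.3]
opening: 0.001
grasp_force: 8.4
```

```bash
python3 -m creep '[{"x":0,"y":0,"z":-31,"rx":0,"ry":0,"rz":0,"hand":0},{"x":0,"y":0,"z":-34,"rx":0,"ry":0,"rz":0,"hand":0},{"x":-28.2,"y":17.7,"z":0,"rx":0,"ry":0,"rz":0,"hand":0},{"x":-28.2,"y":17.7,"z":0,"rx":0,"ry":0,"rz":0,"hand":0},{"x":-28.2,"y":17.7,"z":0,"rx":0,"ry":0,"rz":0,"hand":0},{"x":-28.2,"y":17.7,"z":0,"rx":0,"ry":0,"rz":0,"hand":0},{"x":0,"y":0,"z":0,"rx":0,"ry":0,"rz":0,"hand":0}]'
python3 - <<'E'
from h import *
a=cv2.imread('pics/w4.png');b=grab_frame('wrist')[...,::-1]
cv2.imwrite('pics/w6.png',b)
f=lambda i:cv2.convertScaleAbs(cv2.resize(i[20:190,120:230],(388,600),interpolation=cv2.INTER_CUBIC),alpha=1.8,beta=20)
cv2.imwrite('pics/cmp.png',np.hstack([f(a),f(b)]))
E
```

```text
clock: 10.8
eef_pos: [602.2, 6.4, 160.1]
tcp_rot: [3.141, 0.0, 1.688]
contact_force: [-0.8, 1.2, -0.8]
opening: 0.002
grasp_force: 0.0
```

View pics/cmp.png

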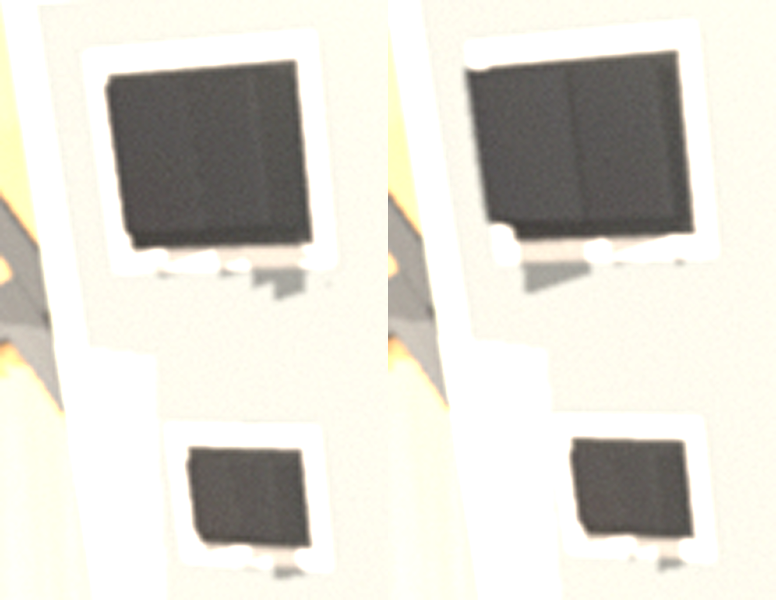

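Mains has changed over: the near half is now proud, its shadow has moved to that side, and the heater is unchanged. Next is the start key, with the tool tilted to match the slope.

```bash
python3 -m creep '[{"x":-19,"y":-28.2,"z":0,"rx":0,"ry":0,"rz":0,"hand":0},{"x":-19,"y":-28.2,"z":0,"rx":0,"ry":0,"rz":0,"hand":0},{"x":-19,"y":-28.2,"z":0,"rx":0,"ry":0,"rz":0,"hand":0},{"x":0,"y":0,"z":0,"rx":-0.157,"ry":0,"rz":0,"hand":0},{"x":0,"y":0,"z":0,"rx":-0.157,"ry":0,"rz":0,"hand":0},{"x":0,"y":-7.5,"z":23.5,"rx":0,"ry":0,"rz":0,"hand":0},{"x":0,"y":-7.5,"z":23.5,"rx":0,"ry":0,"rz":0,"hand":0},{"x":0,"y":0,"z":0,"rx":0,"ry":0,"rz":0,"hand":0}]'
python3 - <<'E'
from h import *
from scipy.spatial.transform import Rotation as Ro
s=sense();R=Ro.from_euler('xyz',s['tcp_rot']).as_matrix();print(R.round(3),'key in tool',(R.T@(np.array([529.7,-60,96])-s['eef_pos'])).round(1))
W=get_calibration('wrist');g=grab_frame('wrist');cv2.imwrite('pics/w7.png',g[...,::-1])
w=(g.min(2)>150).astype(np.uint8)
n,_,st,c=cv2.connectedComponentsWithStats(w)
for i in range(1,n):
    if st[i,4]>300: print(st[i],plane(W,c[i],95.6).round(1))
for q in [(529.7,-60,95.6),s['eef_pos']]:
    p=W['K']@(W['R']@np.array(q)+W['t']);print(p[:2]/p[2])
E
```

```text
clock: 11.85
eef_pos: [522.0, -57.6, 109.5]
tcp_rot: [2.831, -0.001, 1.69]
contact_force: [0.6, -0.2, -0.5]
opening: -0.003
grasp_force: 0.0
[[-0.119  0.945  0.303]
 [ 0.993  0.113  0.038]
 [ 0.001  0.305 -0.952]] key in tool [-3.3  2.9 15.1]
[ 232    0   36  351 4815] [488.3   2.   95.6]
[ 394    0   63  347 8445] [568.6  20.5  95.6]
[ 287    6   74   62 1559] [513.9  56.7  95.6]
[  41  144  160  119 7671] [441.6 -19.9  95.6]
[ 289  263   70   42 1774] [527.2 -52.   95.6]
[326.7262145  296.42548534]
[321.09699806 306.1318231 ]
```

```bash
python3 -m creep '[{"x":-3,"y":2,"z":8,"rx":0,"ry":0,"rz":0,"hand":0},{"x":0,"y":0,"z":4,"rx":0,"ry":0,"rz":0,"hand":0},{"x":0,"y":0,"z":0,"rx":0,"ry":0,"rz":0,"hand":0}]'
python3 -m creep '[{"x":0,"y":0,"z":2,"rx":0,"ry":0,"rz":0,"hand":0},{"x":0,"y":0,"z":2,"rx":0,"ry":0,"rz":0,"hand":0},{"x":0,"y":0,"z":0,"rx":0,"ry":0,"rz":0,"hand":0}]'
python3 -m creep '[{"x":0,"y":0,"z":1.5,"rx":0,"ry":0,"rz":0,"hand":0},{"x":0,"y":0,"z":1,"rx":0,"ry":0,"rz":0,"hand":0},{"x":0,"y":0,"z":0,"rx":0,"ry":0,"rz":0,"hand":0}]'
```

```text
clock: 12.28
eef_pos: [530.1, -61.0, 100.2]
tcp_rot: [2.828, -0.0, 1.69]
contact_force: [-0.6, 0.8, 0.3]
opening: 0.001
grasp_force: 0.0
clock: 12.65
eef_pos: [531.3, -60.9, 96.5]
tcp_rot: [2.827, 0.0, 1.69]
contact_force: [-0.5, -0.3, 1.8]
opening: 0.003
grasp_force: 0.8
clock: 13.02
eef_pos: [532.1, -60.8, 94.1]
tcp_rot: [2.827, 0.0, 1.69]
contact_force: [-1.0, -0.6, 3.4]
opening: -0.001
grasp_force: 1.7
```

```bash
python3 -m creep '[{"x":0,"y":0,"z":1.5,"rx":0,"ry":0,"rz":0,"hand":0},{"x":0,"y":0,"z":1.5,"rx":0,"ry":0,"rz":0,"hand":0},{"x":0,"y":0,"z":0,"rx":0,"ry":0,"rz":0,"hand":0}]'
python3 -m creep '[{"x":0,"y":0,"z":1,"rx":0,"ry":0,"rz":0,"hand":0},{"x":0,"y":0,"z":0,"rx":0,"ry":0,"rz":0,"hand":0}]'
```

```text
clock: 13.4
eef_pos: [532.8, -60.6, 91.9]
tcp_rot: [2.827, -0.0, 1.69]
contact_force: [-10.1, -1.1, 18.5]
opening: 0.001
grasp_force: 10.2
clock: 13.65
eef_pos: [533.0, -60.6, 91.7]
tcp_rot: [2.827, 0.0, 1.69]
contact_force: [-15.9, -0.1, 32.3]
opening: -0.0
grasp_force: 17.9
```

```bash
python3 -m creep '[{"x":0,"y":0,"z":-6,"rx":0,"ry":0,"rz":0,"hand":0},{"x":0,"y":0,"z":-8,"rx":0,"ry":0,"rz":0,"hand":0},{"x":0,"y":0,"z":-30,"rx":0,"ry":0,"rz":0,"hand":0},{"x":0,"y":0,"z":-40,"rx":0,"ry":0,"rz":0,"hand":0},{"x":0,"y":0,"z":-40,"rx":0,"ry":0,"rz":0,"hand":0},{"x":0,"y":0,"z":0,"rx":0,"ry":0,"rz":0,"hand":0},{"x":0,"y":0,"z":0,"rx":0,"ry":0,"rz":0,"hand":0}]'
python3 - <<'E'
from h import *
W=get_calibration('wrist');a=cv2.imread('pics/w6.png');b=grab_frame('wrist')[...,::-1]
# both rockers now: dark component area and box, in the present view
m=(b.max(2)<45).astype(np.uint8);n,_,st,c=cv2.connectedComponentsWithStats(m)
for y in (112,60):
    q=np.array([522.5-.112*y,-.5+.994*y,95]);p=W['K']@(W['R']@q+W['t']);p=p[:2]/p[2];print(y,p.round())
print([st[i].tolist() for i in range(1,n) if st[i,4]>150])
E
```

```text
clock: 14.52
eef_pos: [494.8, -65.1, 207.8]
tcp_rot: [2.828, -0.0, 1.69]
contact_force: [-1.3, -0.7, -0.0]
opening: 0.001
grasp_force: 0.0
112 [320. -34.]
60 [320.  58.]
[[392, 155, 7, 65, 198], [107, 257, 63, 22, 276], [98, 297, 68, 16, 287], [25, 340, 585, 140, 41256]]
```

Every press reached a hard stop and the tool is clear, so I'm handing it in.

```bash
python3 -c "
from rig import *
print(sign_off())"
```

```text
the job is handed in; nothing more can be done
None
```

The job is handed in at about 14.6 s: lid pressed shut, mains on, then start key pressed right in and released, each pressed to a hard stop; the heater rocker and stop key were never touched, and the sign-off gave no verdict.

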